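# Unlock the funnel slide and drop it onto its locating pin over the open mill

### The job

Get the funnel over the open salt mill ready for refilling: draw the lock pin out of the funnel plate and hang it by its handle in the notch on the side of the stand. Then slide the funnel plate forward along its guides, without lifting it off them, until its front hole finds the fixed locating pin and the whole plate drops down flat; ease it along and stop when the pin catches, do not ram it. Leave the stand's mill and everything else on the counter where it is.

Things in the scene. Friction and masses are not known exactly. Their poses are not given: they have to be found in the camera images.
- stand: Refill stand fixed to the counter: beech base 325 x 132 mm, legs, a beech and steel guide on top. Origin on the counter below the funnel's nominal final place; +x is the plate's forward slide, z up. Parking ledge (x -184 to -125 mm) and two rails (x -46 to 8, |y| 41 to 57) have tops at 123 mm; low side fences up to 126 mm guide the plate.
- seat (a point): Point on the stand at x 0, y 0, height 115 mm: the level of the seat (front deck x 34 to 135 mm and tail pad x -125 to -74 mm) on which the plate's underside finally lies.
- pin_place (a point): Middle of the slot in the stand's front deck (x 55, y 0, height 115 mm in the stand). The locating pin, steel, round-topped, 10 mm thick, 7 mm tall, is clamped somewhere in this slot: at y 0, but anywhere up to 18 mm before or behind this point in x. It does not move.
- plate: Loose steel funnel plate, 5 mm thick, 0.24 to 0.49 kg. Origin on its underside at the funnel axis, +x forward. T shape: body 70 mm wide from x -103 to 30 mm, front bar 112 mm wide from x 30 to 104. Funnel 60 mm wide, top 50 mm above the underside, spout 5 mm below. Lock-pin hole 12 mm at x -85. It starts locked at stand x -72 mm, height 123 mm.
- hole (a point): Front hole (15 mm) of the plate, at x 55 mm on its underside. After 50 mm of slide the plate leaves ledge and rails: its tail may sink 8 mm, the front rides on the pin. After 54 to 90 mm they meet, the plate drops to the seat and the pin blocks it. Pushing it along takes up to 6 N (a pinching hand also feels its weight); more: the pin has caught. 30 N is ramming.
- knob (a point): Centre of the ball knob (26 mm across, 10 mm stem) on the plate's tail: plate x -45 mm, 35 mm above its underside. Pinch it, or push it forward from behind with closed fingers once the lock pin is out; the low fences keep the plate straight.
- lockpin: Loose lock pin, 0.06 kg: beech handle 24 mm across and 42 mm tall, below it a steel shank 8 mm thick and 28 mm long. Origin on its axis at the underside of the handle; +z up along the handle. At the start its shank stands through the plate's tail into a 12 mm bore of the stand and the handle rests on the plate; draw it straight up at least 30 mm.
- notch (a point): Parking notch: slot 14 mm wide (in the stand's x) in a steel bracket 8 mm thick on the stand's +y side. It runs along y from 55 mm to its open end at 84 mm; this point is at x -157, y 64, height 123 mm, on the bracket's top face. Free space below. The shank hangs in the slot, the handle's underside rests on the bracket.
- mill_open: Open beech salt mill body, 60 mm across, 100 mm tall, on the stand's base under the slide; leave it. Origin under its centre.
- mill_head: Beech mill head, 54 mm across, 56 mm tall, beside the stand; leave it. Origin under its centre.
- mill_spare: Second beech mill, 58 mm across, 170 mm tall; leave it. Origin under its centre.
- ramekin: White melamine ramekin, 84 mm across, 45 mm tall, beside the stand; leave it. Origin under its centre.
- spice_jar: Amber spice jar, 52 mm across, 100 mm tall; leave it. Origin under its centre.
- scoop: Steel spoon 170 mm long lying on the counter; leave it. Origin under its middle.
- salt_tub: White salt tub, 90 mm across, 130 mm tall; leave it. Origin under its centre.
Mind the look-alikes: they are no part of the job. Of the things shaped like the lockpin, the beech one is meant.

How it is judged:
On the way, in this order (a step that is already met when the one before it is completed fails the run):
1. the lock pin hangs released in the side notch (x of lockpin in the frame of stand between -0.164 and -0.15 m and y of lockpin in the frame of stand between 0.055 and 0.083 m and z of lockpin in the frame of stand between 0.119 and 0.128 m and angle between lockpin's own z axis and vertical below 0.3 rad and contact force between the fingers and lockpin below 0.1 N), for 0.2 s.
2. the funnel plate has dropped flat onto the seat with its hole over the locating pin (x of plate in the frame of stand between -0.024 and 0.024 m and z of plate in the frame of stand between 0.112 and 0.1175 m and angle between plate's own z axis and vertical below 0.025 rad), for 0.2 s.
At the end, for the whole second after the job is handed in: The lock pin hangs upright (0.3 rad) and released in the side notch, handle on the bracket (5 mm). The funnel plate lies flat on the seat (2.5 mm, tilt 0.025 rad), within 24 mm of the nominal place in x, so its hole is over the locating pin. Both at rest (all of step 1 and all of step 2 and linear speed of each of plate, lockpin below 0.01 m/s); the robot touches nothing.
It fails at once if the plate is rammed: over 30 N between plate and stand (contact force between plate and stand above 30 N).
It fails at once if the plate is lifted off its guides (more than 20 mm above the rails) (z of plate in the frame of stand above 0.143 m).
It fails at once if another thing on the counter or the mill in the stand is shifted by more than 20 mm (distance of any of mill_open, mill_head, mill_spare, ramekin, spice_jar, scoop, salt_tub from where it was at the start of the episode above 0.02 m).
It also fails if it takes over 46 s, if anything falls off the work surface, if the arm or the gripper's body presses on something with over 40 N, if the wrist force passes 120 N, or if a joint passes its speed limit or range.

### The arm

A 6-joint arm with a two-finger parallel gripper is mounted at the origin on the work surface. World frame = base frame: x ahead of the robot, y to its left, z up, the work surface at z = 0. Lengths are in m, angles in rad, forces in N, time in s.
With the tool pointing down it reaches from about 0.425 to 0.95 m from the base axis. Payload 3.5 kg.
Tool frame: the origin (TCP) lies on the centre line of the jaws, within the pads' length; the fingertips stand 25 mm ahead of it and the grasp point (between the pads) lies 6 mm ahead of it (ctrl.finger_overhang is the distance from the TCP to the fingertips, in m); z points along the fingers, y is the line along which they close (so a half turn about z gives the same grasp; the last joint's range is limited). The gripper opens to 85 mm and grips with 20 to 120 N. Pads are 22 mm wide; open, the fingers measure 114 mm over their backs; the gripper's body (76 mm by 85 mm) begins 54 mm behind the grasp point. The pads swing forward as they close: fully open they stand 13 mm farther back than shut.
Start: joints at [1.12, 0.286, 1.577, -0, 1.279, -0.15], TCP at [0.2, 0.645, 0.235] pointing down, gripper open.
Joint ranges: [-2.77, 2.77], [-0.9, 2.22], [0.21, 2.48], [-1.53, 4.67], [0.24, 2.81], [-2.84, 2.84]. Speed limits (rad/s): [2.79, 2.79, 3.14, 3.14, 3.14, 3.14].

### API

Orientations are given as a unit quaternion [x, y, z, w].
In Python, from plant import get_state, imaging, job, ctrl gives the robot as it stands.
- The arm moves only by the tool jog_arm, never from a script. Its argument "increments" is a list of rows, each an object of numbers: "dx", "dy", "dz": the shift along the world's x, y, z each as a share of 12 cm, from -1 to 1; "ax", "ay", "az": the turn, a rotation vector about the world's x, y, z each as a share of pi/2 rad, from -1 to 1; "gripper": the gripper command: -1 is shut, 1 is fully open, values between are in proportion. A call has 1 to 10 rows; each row is the pose to reach, as a shift and turn from the pose commanded when the call began; what a row does not reach only later rows make up. A row lasts 1/10 s, in which the tool goes at most 50 mm and 8.59 degrees, less where a joint would pass 70% of its speed; a pose out of reach is approached as far as the arm can. A call with a number of a shift or a turn outside -1 to 1 is refused whole. A call with a gripper value outside its range is refused whole. The fingers move at their own pace and stop on an object; "force" is the grip in N (left out, the last holds). Time passes only in rows, so rows that repeat a pose let the fingers close. It gives the time, the measured TCP pose, the force, the opening and the grip force at its end, in the units of the state.
- get_state(): the state, without advancing time (a new reading comes with each control period).
- imaging.read_camera(name): name is "scene" or "top"; returns a dict with "frame" (480x640x3 uint8, blue, green, red), "depth" (480x640 float32, m along the optical axis (not along the pixel's ray), 0 where there is no reading), "camera_matrix" (3x3 intrinsics, pixels), "dist" ([k1, k2, p1, p2, k3] as OpenCV has them; the pictures are not rectified), "extrinsics" (4x4, takes a point from camera to world coordinates). Camera axes: x right, y up, looking along -z (the intrinsics and any distortion apply to the point x, -y, -z); pixel columns grow to the right and rows downward; lengths in m; the calibration is good to about 2 mm. A picture is of the moment at which its call begins.
- job.sign_off(): hands the job in; it is judged then, once.
The state is a dict: "time": time; "qpos": joint angles; "dq": joint speeds; "joint_efforts": joint torques, N m; "eef_pos": TCP position; "tcp_rot": TCP orientation; "contact_force": force on the tool from outside, world axes, zero at the start; "wrist_torque": the same for the moment, N m; "opening": opening from 0.0 (shut) to 1.0 (fully open); "finger_force": force on a finger pad.
Only numpy, scipy, OpenCV 4.12 (cv2) and the standard library are available. Lean on these libraries where they do the work, as an engineer would, in place of code of your own. Each camera call takes 0.05 s, during which the arm holds its last target. There are 200 camera calls.

## Working session

There is one attempt and no reset: what is moved stays moved. The work goes in short steps, Python scripts to look and compute and a tool call to move; the robot and the scene stay as the last step left them, time stands still between calls to the robot, and variables do not carry over. Pictures are saved under pics/ and viewed, at most 10 in all, crops included, and the job is handed in when it is done.

Besides the shell and the picture viewer there is one more tool, called after "Emit:" as name(argument=value, ...) on one line, values as JSON. jog_arm: Moves the arm, as the interface text tells. Shift numbers are shares of 12 cm and turn numbers shares of pi/2 rad, none past 1 either way. Its arguments: {"type":"object","properties":{"increments":{"type":"array"},"force":{"type":"number"}},"required":["increments"]}

```bash
mkdir -p pics; cat > h.py <<'E'
import numpy as np, cv2
from plant import get_state, imaging, job, ctrl
def snap(name,png=None):
    r=imaging.read_camera(name)
    np.savez('%s.npz'%name,**{k:np.asarray(v) for k,v in r.items()})
    if png: cv2.imwrite('pics/'+png,r['frame'])
    return r
def cloud(r):
    K=np.asarray(r['camera_matrix'],float);d=np.asarray(r['dist'],float)
    uv=np.stack(np.meshgrid(np.arange(640.),np.arange(480.)),-1).reshape(-1,1,2)
    n=cv2.undistortPoints(uv,K,d).reshape(480,640,2);D=r['depth']
    P=np.stack([n[...,0]*D,-n[...,1]*D,-D],-1);E=np.asarray(r['extrinsics'])
    W=P@E[:3,:3].T+E[:3,3];W[D==0]=np.nan
    return W
E
python3 - <<'E'
from h import *
for n in('scene','top'):
    r=snap(n,n+'0.png');print(n,np.round(r['extrinsics'],3))
s=get_state();print(s)
E
```

```text
scene [[ 0.402 -0.575  0.712  1.4  ]
 [ 0.916  0.26  -0.307 -0.345]
 [-0.009  0.775  0.631  0.875]
 [ 0.     0.     0.     1.   ]]
top [[ 0.003  0.993 -0.119  0.391]
 [-1.     0.005  0.01   0.022]
 [ 0.01   0.119  0.993  1.486]
 [ 0.     0.     0.     1.   ]]
{'time': 0.1, 'qpos': array([ 1.12002269e+00,  2.87101810e-01,  1.57806182e+00,  2.38468160e-05,
        1.27859657e+00, -1.49960303e-01]), 'dq': array([-0.00024554, -0.00077735, -0.00238013, -0.00028851,  0.00149298,
       -0.00148206]), 'joint_efforts': array([ 1.16734886e-03, -4.07296407e+01, -2.93700850e+01, -1.79825574e-04,
        3.41504208e-03, -8.77277301e-06]), 'eef_pos': array([0.19967819, 0.6441645 , 0.23375209]), 'tcp_rot': array([ 1.49843539e-01,  9.88709128e-01, -1.03187434e-03, -3.31560352e-04]), 'contact_force': array([-1.1491571 ,  0.04821742, -0.08122662]), 'wrist_torque': array([-0.06303656,  0.01055133, -0.02460652]), 'finger_force': 0.0, 'opening': 1.0007829071869423}
```

View pics/scene0.png

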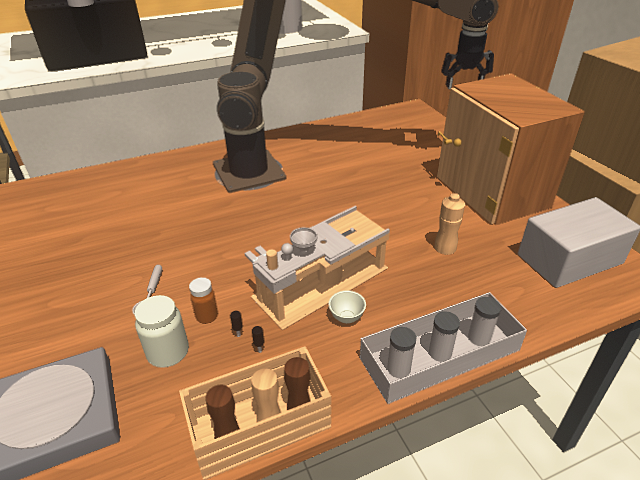

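View pics/top0.png

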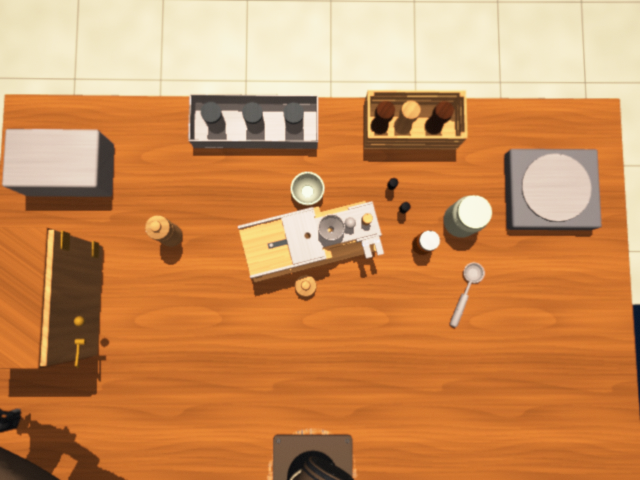

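The scene view shows the stand mid-table. In the top view the beech lock pin is at about (367,218), the knob at (350,223), the funnel at (331,228), the notch bracket at (372,247) and the slot at (278,243).

```bash
python3 - <<'E'
from h import *
r=dict(np.load('top.npz'));W=cloud(r)
for n,(u,v) in dict(lock=(367,218),knob=(350,223),fun=(331,228),hole=(307,236),slot=(270,245)).items():
    print(n,W[v,u].round(4))
def blob(n,u,v,rad,z0,z1):
    m=np.zeros((480,640),bool);m[v-rad:v+rad+1,u-rad:u+rad+1]=1
    P=W[m&(W[...,2]>z0)&(W[...,2]<z1)]
    print(n,len(P),'mean',P.mean(0).round(4),'mid',((P.min(0)+P.max(0))/2).round(4),'ext',np.ptp(P,axis=0).round(4)); return P
L=blob('lock',367,218,8,.150,.20);k=blob('knob',350,223,7,.150,.20);f=blob('fun',331,228,16,.16,.20)
S=dict(np.load('scene.npz'));Ws=cloud(S)
p=blob
W=Ws
blob('lock_s',272,258,12,.145,.2);blob('knob_s',287,249,8,.145,.2);blob('fun_s',303,239,16,.165,.2)
c=cv2.resize(r['frame'][190:290,230:390],None,fx=5,fy=5,interpolation=cv2.INTER_CUBIC)
cv2.imwrite('pics/c1.png',c)
E
```

```text
lock [ 0.6006 -0.1183  0.1749]
knob [ 0.59   -0.0805  0.1687]
fun [ 0.5855 -0.0398  0.119 ]
hole [0.5763 0.016  0.0411]
slot [0.5447 0.1024 0.1193]
lock 97 mean [ 0.6011 -0.1187  0.1681] mid [ 0.6019 -0.1193  0.1654] ext [0.0228 0.0227 0.0277]
knob 113 mean [ 0.5902 -0.0787  0.1671] mid [ 0.5891 -0.0782  0.1679] ext [0.0322 0.0284 0.023 ]
fun 213 mean [ 0.5842 -0.0408  0.1668] mid [ 0.5812 -0.0411  0.1697] ext [0.0598 0.0661 0.0193]
lock_s 164 mean [ 0.6067 -0.1164  0.1605] mid [ 0.603  -0.1095  0.1574] ext [0.0305 0.0432 0.0243]
knob_s 128 mean [ 0.5975 -0.0801  0.1614] mid [ 0.5887 -0.0732  0.1594] ext [0.0404 0.0409 0.0244]
fun_s 150 mean [ 0.5837 -0.0423  0.1684] mid [ 0.5824 -0.0449  0.169 ] ext [0.0621 0.0749 0.0079]
```

View pics/c1.png

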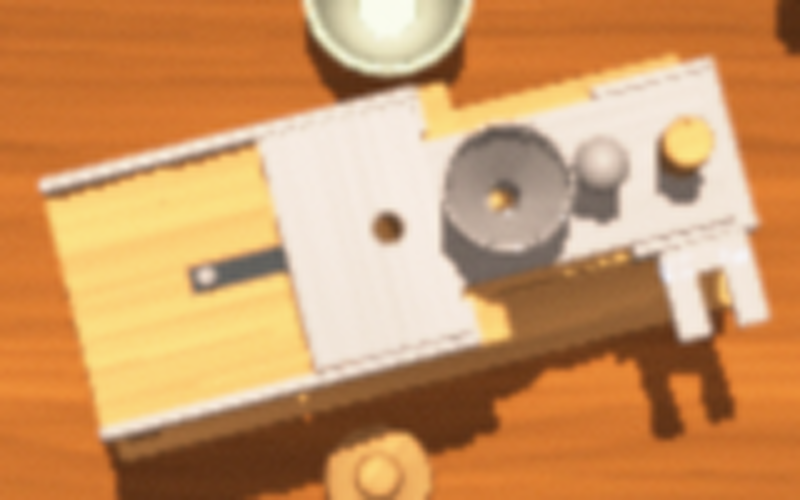

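```bash
cat >> h.py <<'E'
def ray(r,u,v,z):
    n=cv2.undistortPoints(np.array([[[u,v]]],float),np.asarray(r['camera_matrix'],float),np.asarray(r['dist'],float))[0,0]
    E=np.asarray(r['extrinsics']);d=E[:3,:3]@np.array([n[0],-n[1],-1]);o=E[:3,3]
    return o+d*(z-o[2])/d[2]
E
python3 - <<'E'
from h import *
r=dict(np.load('top.npz'))
f=lambda c:((c[0]+.5)/5-.5+230,(c[1]+.5)/5-.5+190)
pts=[('hole',(388,228),-17,0,.128),('fun',(508,188),-72,0,.173),('lock',(687,142),-157,0,.170),('knob',(601,163),-117,0,.158),
('c1',(262,143),32,-56,.128),('c2',(315,372),32,56,.128),('nopen',(722,330),-157,84,.123),('nin',(711,275),-157,55,.123)]
A=np.array([p[2:4] for p in pts])/1e3;B=np.array([ray(r,*f(p[1]),p[4])[:2] for p in pts])
a=A-A.mean(0);b=B-B.mean(0);U,S,V=np.linalg.svd(a.T@b);R=(U@V).T;t=B.mean(0)-R@A.mean(0)
print('R',R,'t',t,'yaw',np.arctan2(R[1,0],R[0,0]))
for p,x,y in zip(pts,A,B): print(p[0],y.round(4),((y-R@x-t)*1e3).round(1))
w=ray(r,*f((206,276)),.122)[:2];print('pin stand',R.T@(w-t))
for q in [(-.157,0),(-.157,.064),(-.157,.1),(-.117,0),(-.072,0),(.055,0)]: print(q,(R@q+t).round(4))
np.savez('stand.npz',R=R,t=t)
E
```

```text
R [[-0.25039932 -0.96814265]
 [ 0.96814265 -0.25039932]] t [0.56202907 0.03210062] yaw 1.8238890153346212
hole [0.5671 0.0159] [0.8 0.3]
fun [ 0.5796 -0.0378] [-0.4 -0.2]
lock [ 0.6014 -0.1188] [0.1 1.1]
knob [ 0.5935 -0.0809] [2.1 0.3]
c1 [0.6067 0.0747] [-1.6 -2.4]
c2 [0.4999 0.0493] [0.1 0.3]
nopen [ 0.5207 -0.1394] [0.6 1.5]
nin [ 0.5463 -0.1345] [-1.7 -0.9]
pin stand [ 0.07042654 -0.00054389]
(-0.157, 0) [ 0.6013 -0.1199]
(-0.157, 0.064) [ 0.5394 -0.1359]
(-0.157, 0.1) [ 0.5045 -0.1449]
(-0.117, 0) [ 0.5913 -0.0812]
(-0.072, 0) [ 0.5801 -0.0376]
(0.055, 0) [0.5483 0.0853]
```

The crop gives a consistent stand fit (residuals under about 3 mm). The locating pin shows at crop (206,276), which is stand x about 70 mm, so I expect a slide of about 87 mm. Before leaving the start pose I check the cabinet's extent.

```bash
python3 - <<'E'
from h import *
W=cloud(dict(np.load('top.npz')))
for y0 in np.arange(.2,.8,.05):
    m=(W[...,1]>y0)&(W[...,1]<y0+.05)&(W[...,0]>.1)&(W[...,0]<.6)&(W[...,2]>.06)
    P=W[m]
    if len(P): print(round(y0,2),len(P),'x',P[:,0].min().round(3),P[:,0].max().round(3),'zmax',P[:,2].max().round(3))
E
```

```text
0.3 268 x 0.557 0.6 zmax 0.168
0.35 293 x 0.135 0.6 zmax 0.551
0.4 569 x 0.137 0.161 zmax 0.587
0.45 499 x 0.149 0.179 zmax 0.586
0.5 7039 x 0.178 0.56 zmax 0.51
0.55 4013 x 0.166 0.559 zmax 0.35
0.6 1814 x 0.189 0.559 zmax 0.31
```

Emit:
jog_arm(increments=[{"dy":-0.4,"dz":0.2},{"dy":-0.8,"dz":0.4},{"dy":-1,"dz":0.6}], force=40)

```text
$.increments[0]: bad value
```

Emit:
jog_arm(increments=[{"dy":-0.4},{"dy":-0.8},{"dy":-1}])

```text
$.increments[0]: bad value
```

Emit:
jog_arm(increments=[{"dx":0.33,"dy":-0.3,"az":-0.08},{"dx":0.66,"dy":-0.6,"az":-0.16},{"dx":1,"dy":-1,"az":-0.24}])

```text
$.increments[0]: bad value
```

Emit:
jog_arm(increments=[{"dx":0.33,"dy":-0.33,"az":-0.08},{"dx":0.66,"dy":-0.66,"az":-0.16},{"dx":1,"dy":-1,"az":-0.24},{"dx":1,"dy":-1,"az":-0.24}])

```text
$.increments[0]: bad value
```

Emit:
jog_arm(increments=[{"dx":0,"dy":-0.4,"dz":0.2,"ax":0,"ay":0,"az":0,"gripper":1},{"dx":0,"dy":-0.8,"dz":0.4,"ax":0,"ay":0,"az":0,"gripper":1},{"dx":0,"dy":-1,"dz":0.6,"ax":0,"ay":0,"az":0,"gripper":1}], force=40)

```text
time: 0.4
eef_pos: [0.1994, 0.5221, 0.3053]
tcp_rot: [0.15, 0.989, -0.002, -0.001]
contact_force: [1.4, 0.5, 0.3]
opening: 0.996
finger_force: 0.0
```

Emit:
jog_arm(increments=[{"dx":0,"dy":-0.4,"dz":0,"ax":0,"ay":0,"az":0,"gripper":1},{"dx":0,"dy":-0.8,"dz":0,"ax":0,"ay":0,"az":0,"gripper":1},{"dx":0,"dy":-1,"dz":0,"ax":0,"ay":0,"az":0,"gripper":1}])

```text
time: 0.7
eef_pos: [0.1994, 0.402, 0.3066]
tcp_rot: [0.15, 0.989, -0.0, 0.0]
contact_force: [0.3, -0.8, 0.3]
opening: 1.004
finger_force: 0.0
```

Emit:
jog_arm(increments=[{"dx":0.3,"dy":-0.3,"dz":0,"ax":0,"ay":0,"az":-0.08,"gripper":1},{"dx":0.6,"dy":-0.6,"dz":0,"ax":0,"ay":0,"az":-0.16,"gripper":1},{"dx":0.8,"dy":-0.8,"dz":0,"ax":0,"ay":0,"az":-0.24,"gripper":1},{"dx":1,"dy":-1,"dz":0,"ax":0,"ay":0,"az":-0.24,"gripper":1}])

```text
time: 1.1
eef_pos: [0.3206, 0.2831, 0.3067]
tcp_rot: [0.334, 0.943, -0.0, -0.0]
contact_force: [-0.3, 1.3, -0.2]
opening: 0.999
finger_force: 0.0
```

Emit:
jog_arm(increments=[{"dx":0.3,"dy":-0.3,"dz":0,"ax":0,"ay":0,"az":-0.08,"gripper":1},{"dx":0.6,"dy":-0.6,"dz":0,"ax":0,"ay":0,"az":-0.16,"gripper":1},{"dx":0.8,"dy":-0.8,"dz":0,"ax":0,"ay":0,"az":-0.24,"gripper":1},{"dx":1,"dy":-1,"dz":0,"ax":0,"ay":0,"az":-0.24,"gripper":1}])

```text
time: 1.5
eef_pos: [0.4408, 0.1629, 0.3065]
tcp_rot: [0.505, 0.863, -0.0, -0.0]
contact_force: [0.4, 0.7, 1.1]
opening: 0.996
finger_force: 0.0
```

Emit:
jog_arm(increments=[{"dx":0.3,"dy":-0.3,"dz":0,"ax":0,"ay":0,"az":-0.08,"gripper":0.3},{"dx":0.6,"dy":-0.6,"dz":0,"ax":0,"ay":0,"az":-0.16,"gripper":0.3},{"dx":0.8,"dy":-0.8,"dz":0,"ax":0,"ay":0,"az":-0.168,"gripper":0.3},{"dx":1,"dy":-1,"dz":0,"ax":0,"ay":0,"az":-0.168,"gripper":0.3}])

```text
time: 1.9
eef_pos: [0.5608, 0.0429, 0.3062]
tcp_rot: [0.613, 0.79, -0.0, -0.001]
contact_force: [0.0, 0.7, 0.1]
opening: 0.653
finger_force: 0.0
```

Emit:
jog_arm(increments=[{"dx":0.1,"dy":-0.4,"dz":0,"ax":0,"ay":0,"az":0,"gripper":0.3},{"dx":0.2,"dy":-0.8,"dz":0,"ax":0,"ay":0,"az":0,"gripper":0.3},{"dx":0.3,"dy":-1,"dz":0,"ax":0,"ay":0,"az":0,"gripper":0.3},{"dx":0.3,"dy":-1,"dz":0,"ax":0,"ay":0,"az":0,"gripper":0.3}])

```text
time: 2.3
eef_pos: [0.5964, -0.0787, 0.3058]
tcp_rot: [0.614, 0.789, -0.001, -0.001]
contact_force: [-0.1, 0.3, -1.2]
opening: 0.65
finger_force: 0.0
```

Emit:
jog_arm(increments=[{"dx":0.04,"dy":-0.34,"dz":0,"ax":0,"ay":0,"az":0,"gripper":0.3},{"dx":0.04,"dy":-0.34,"dz":-0.3,"ax":0,"ay":0,"az":0,"gripper":0.3},{"dx":0.04,"dy":-0.34,"dz":-0.6,"ax":0,"ay":0,"az":0,"gripper":0.3},{"dx":0.04,"dy":-0.34,"dz":-0.75,"ax":0,"ay":0,"az":0,"gripper":0.3},{"dx":0.04,"dy":-0.34,"dz":-0.75,"ax":0,"ay":0,"az":0,"gripper":0.3}])

```text
time: 2.8
eef_pos: [0.5982, -0.1143, 0.2123]
tcp_rot: [0.612, 0.791, -0.001, -0.004]
contact_force: [0.4, 0.5, -0.5]
opening: 0.649
finger_force: 0.0
```

```bash
python3 - <<'E'
from h import *
S=snap('scene')
print(get_state()['eef_pos'])
cv2.imwrite('pics/s1.png',cv2.resize(S['frame'][170:330,220:420],None,fx=4,fy=4,interpolation=cv2.INTER_CUBIC)[:600])
E
```

```text
[ 0.59956946 -0.11482557  0.21512977]
```

View pics/s1.png

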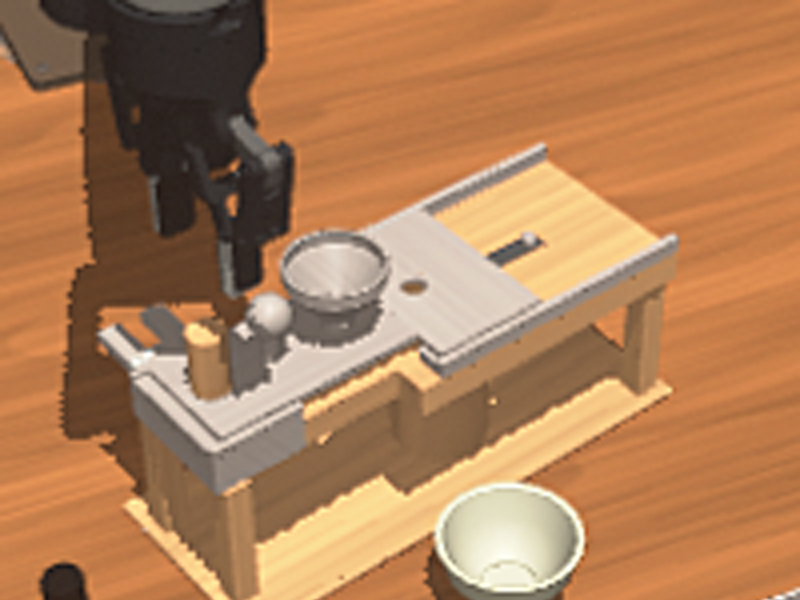

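```bash
python3 - <<'E'
from h import *
S=dict(np.load('scene.npz'));W=cloud(S)
for c in [(240,285),(172,228),(245,330),(248,360),(248,380),(205,330),(205,370),(268,315)]:
    u,v=int(220+c[0]/4),int(170+c[1]/4);print(c,W[v,u].round(3))
E=S['extrinsics'];
R=np.load('stand.npz')['R']
for y in(-.03,0,.03):
    p=np.array([.5996,-.1148,.193]);p[:2]+=R@[0,y]
    q=E[:3,:3].T@(p-E[:3,3]);q=q*[1,-1,-1]
    uv=cv2.projectPoints(q[None],np.zeros(3),np.zeros(3),S['camera_matrix'],S['dist'])[0].ravel()
    print(y,(uv-[220,170])*4)
r=snap('top');cv2.imwrite('pics/c2.png',cv2.resize(r['frame'][190:290,300:400],None,fx=6,fy=6,interpolation=cv2.INTER_CUBIC))
E
```

```text
(240, 285) [ 0.641 -0.11   0.223]
(172, 228) [ 0.573 -0.124  0.215]
(245, 330) [ 0.563 -0.085  0.124]
(248, 360) [ 0.59  -0.093  0.125]
(248, 380) [ 0.607 -0.099  0.126]
(205, 330) [ 0.603 -0.12   0.168]
(205, 370) [ 0.612 -0.125  0.149]
(268, 315) [ 0.599 -0.082  0.163]
-0.03 [240.23990621 314.35246985]
0 [207.73503141 285.43501779]
0.03 [176.31578896 257.48849616]
```

View pics/c2.png

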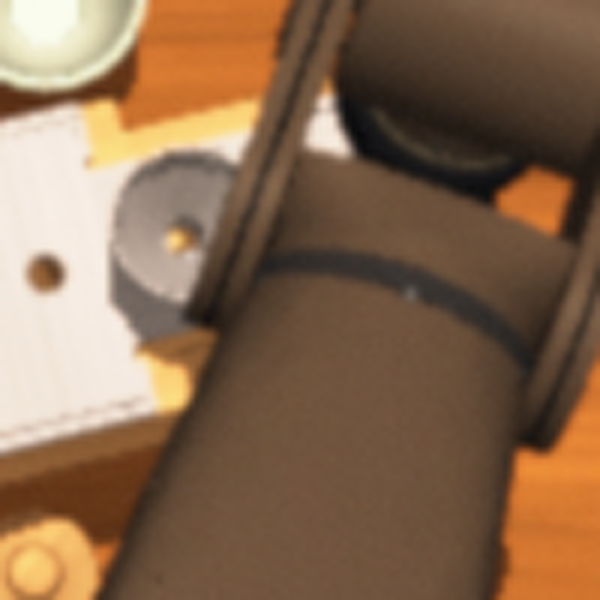

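The grey patch beside the pin is only a shadow (it lies at plate height, 0.125). The fingers straddle the handle at crop (172,228)/(240,285), so I descend and correct.

Emit:
jog_arm(increments=[{"dx":0.01,"dy":-0.03,"dz":-0.1,"ax":0,"ay":0,"az":0.004,"gripper":0.3},{"dx":0.01,"dy":-0.03,"dz":-0.2,"ax":0,"ay":0,"az":0.004,"gripper":0.3},{"dx":0.01,"dy":-0.03,"dz":-0.3,"ax":0,"ay":0,"az":0.004,"gripper":0.3},{"dx":0.01,"dy":-0.03,"dz":-0.41,"ax":0,"ay":0,"az":0.004,"gripper":0.3},{"dx":0.01,"dy":-0.03,"dz":-0.41,"ax":0,"ay":0,"az":0.004,"gripper":0.3},{"dx":0.01,"dy":-0.03,"dz":-0.41,"ax":0,"ay":0,"az":0.004,"gripper":0.3}])

```text
time: 3.5
eef_pos: [0.6016, -0.1196, 0.167]
tcp_rot: [0.61, 0.792, -0.0, -0.001]
contact_force: [-0.3, -0.9, 0.3]
opening: 0.651
finger_force: 0.0
```

Emit:
jog_arm(increments=[{"dx":0,"dy":0,"dz":0,"ax":0,"ay":0,"az":0,"gripper":-0.2},{"dx":0,"dy":0,"dz":0,"ax":0,"ay":0,"az":0,"gripper":-0.4},{"dx":0,"dy":0,"dz":0,"ax":0,"ay":0,"az":0,"gripper":-0.6},{"dx":0,"dy":0,"dz":0,"ax":0,"ay":0,"az":0,"gripper":-1},{"dx":0,"dy":0,"dz":0,"ax":0,"ay":0,"az":0,"gripper":-1},{"dx":0,"dy":0,"dz":0,"ax":0,"ay":0,"az":0,"gripper":-1}], force=30)

```text
time: 4.1
eef_pos: [0.6024, -0.1199, 0.1688]
tcp_rot: [0.61, 0.792, 0.0, 0.001]
contact_force: [-0.9, -0.9, 4.1]
opening: 0.251
finger_force: 29.5
```

Emit:
jog_arm(increments=[{"dx":0,"dy":0,"dz":0.08,"ax":0,"ay":0,"az":0,"gripper":-1},{"dx":0,"dy":0,"dz":0.16,"ax":0,"ay":0,"az":0,"gripper":-1},{"dx":0,"dy":0,"dz":0.24,"ax":0,"ay":0,"az":0,"gripper":-1},{"dx":0,"dy":0,"dz":0.34,"ax":0,"ay":0,"az":0,"gripper":-1},{"dx":0,"dy":0,"dz":0.42,"ax":0,"ay":0,"az":0,"gripper":-1},{"dx":0,"dy":0,"dz":0.42,"ax":0,"ay":0,"az":0,"gripper":-1}])

```text
time: 4.7
eef_pos: [0.603, -0.1201, 0.2209]
tcp_rot: [0.61, 0.792, 0.001, 0.002]
contact_force: [-0.7, 0.6, 0.1]
opening: 0.25
finger_force: 29.4
```

```bash
python3 - <<'E'
from h import *
S=snap('scene');s=get_state()
print(s['eef_pos'],s['contact_force'],s['finger_force'])
cv2.imwrite('pics/s2.png',cv2.resize(S['frame'][170:310,230:370],None,fx=4,fy=4,interpolation=cv2.INTER_CUBIC))
E
```

```text
[ 0.60253459 -0.11988006  0.21964164] [ 0.18310814  0.29204551 -0.99471081] 29.37266274879221
```

View pics/s2.png

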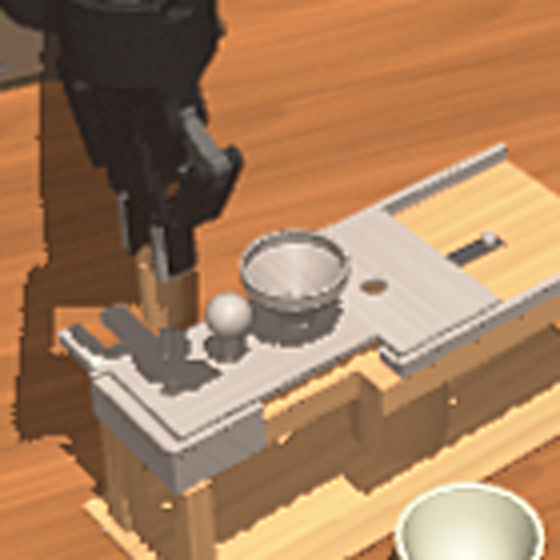

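The pin is out and upright in the gripper, with its handle bottom at about crop (168,325). I move it over the notch and lower to just above the bracket.

Emit:
jog_arm(increments=[{"dx":-0.2,"dy":-0.05,"dz":0,"ax":0,"ay":0,"az":0,"gripper":-1},{"dx":-0.4,"dy":-0.1,"dz":0,"ax":0,"ay":0,"az":0,"gripper":-1},{"dx":-0.55,"dy":-0.143,"dz":0,"ax":0,"ay":0,"az":0,"gripper":-1},{"dx":-0.55,"dy":-0.143,"dz":-0.08,"ax":0,"ay":0,"az":0,"gripper":-1},{"dx":-0.55,"dy":-0.143,"dz":-0.15,"ax":0,"ay":0,"az":0,"gripper":-1},{"dx":-0.55,"dy":-0.143,"dz":-0.15,"ax":0,"ay":0,"az":0,"gripper":-1},{"dx":-0.55,"dy":-0.143,"dz":-0.15,"ax":0,"ay":0,"az":0,"gripper":-1}])

```text
time: 5.45
eef_pos: [0.5362, -0.1366, 0.1993]
tcp_rot: [0.61, 0.792, -0.0, -0.001]
contact_force: [-0.0, 0.3, -0.3]
opening: 0.248
finger_force: 29.5
```

```bash
python3 - <<'E'
from h import *
S=snap('scene');s=get_state();d=np.load('stand.npz')
print(s['eef_pos'],s['contact_force'],s['finger_force'],'stand',d['R'].T@(s['eef_pos'][:2]-d['t']))
cv2.imwrite('pics/s3.png',cv2.resize(S['frame'][190:290,220:320],None,fx=6,fy=6,interpolation=cv2.INTER_CUBIC))
E
```

```text
[ 0.53643267 -0.1366839   0.19986727] [ 0.04971521  0.48752216 -0.36628946] 29.471122607938014 stand [-0.15699817  0.06704449]
```

View pics/s3.png

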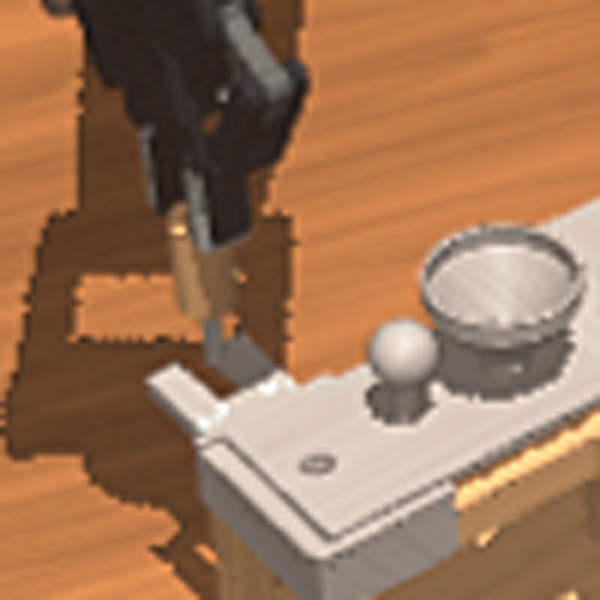

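The shank at crop (213,345) lines up between the bracket prongs. Lowering.

Emit:
jog_arm(increments=[{"dx":0,"dy":0,"dz":-0.05,"ax":0,"ay":0,"az":0,"gripper":-1},{"dx":0,"dy":0,"dz":-0.1,"ax":0,"ay":0,"az":0,"gripper":-1},{"dx":0,"dy":0,"dz":-0.15,"ax":0,"ay":0,"az":0,"gripper":-1},{"dx":0,"dy":0,"dz":-0.15,"ax":0,"ay":0,"az":0,"gripper":-1}])

```text
time: 5.9
eef_pos: [0.5352, -0.1365, 0.1806]
tcp_rot: [0.61, 0.792, -0.0, -0.001]
contact_force: [-1.5, 0.0, -1.4]
opening: 0.249
finger_force: 29.5
```

Emit:
jog_arm(increments=[{"dx":0,"dy":0,"dz":-0.05,"ax":0,"ay":0,"az":0,"gripper":-1},{"dx":0,"dy":0,"dz":-0.1,"ax":0,"ay":0,"az":0,"gripper":-1},{"dx":0,"dy":0,"dz":-0.12,"ax":0,"ay":0,"az":0,"gripper":-1},{"dx":0,"dy":0,"dz":-0.12,"ax":0,"ay":0,"az":0,"gripper":-1}])

```text
time: 6.3
eef_pos: [0.5356, -0.1367, 0.1671]
tcp_rot: [0.61, 0.792, -0.0, -0.001]
contact_force: [0.6, 0.0, -0.7]
opening: 0.247
finger_force: 29.5
```

Emit:
jog_arm(increments=[{"dx":0,"dy":0,"dz":-0.015,"ax":0,"ay":0,"az":0,"gripper":-1},{"dx":0,"dy":0,"dz":-0.025,"ax":0,"ay":0,"az":0,"gripper":-1},{"dx":0,"dy":0,"dz":-0.025,"ax":0,"ay":0,"az":0,"gripper":-1}])

```text
time: 6.6
eef_pos: [0.5359, -0.1369, 0.1648]
tcp_rot: [0.61, 0.792, 0.0, -0.0]
contact_force: [-0.4, -0.0, -0.6]
opening: 0.247
finger_force: 29.5
```

Emit:
jog_arm(increments=[{"dx":0,"dy":0,"dz":-0.01,"ax":0,"ay":0,"az":0,"gripper":-1},{"dx":0,"dy":0,"dz":-0.02,"ax":0,"ay":0,"az":0,"gripper":-1},{"dx":0,"dy":0,"dz":-0.02,"ax":0,"ay":0,"az":0,"gripper":-1}])

```text
time: 6.9
eef_pos: [0.5364, -0.1372, 0.1638]
tcp_rot: [0.61, 0.792, -0.0, 0.001]
contact_force: [-1.6, -0.6, 5.6]
opening: 0.242
finger_force: 30.1
```

Emit:
jog_arm(increments=[{"dx":0,"dy":0,"dz":0,"ax":0,"ay":0,"az":0,"gripper":-0.4},{"dx":0,"dy":0,"dz":0,"ax":0,"ay":0,"az":0,"gripper":-0.2},{"dx":0,"dy":0,"dz":0,"ax":0,"ay":0,"az":0,"gripper":0.1},{"dx":0,"dy":0,"dz":0,"ax":0,"ay":0,"az":0,"gripper":0.2},{"dx":0,"dy":0,"dz":0,"ax":0,"ay":0,"az":0,"gripper":0.2}])

```text
time: 7.4
eef_pos: [0.5359, -0.1368, 0.1622]
tcp_rot: [0.61, 0.792, -0.0, -0.0]
contact_force: [-0.1, 0.0, 0.6]
opening: 0.597
finger_force: 0.0
```

Emit:
jog_arm(increments=[{"dx":0,"dy":0,"dz":0.15,"ax":0,"ay":0,"az":0,"gripper":0.2},{"dx":0,"dy":0,"dz":0.35,"ax":0,"ay":0,"az":0,"gripper":0.2},{"dx":0,"dy":0,"dz":0.65,"ax":0,"ay":0,"az":0,"gripper":0.2},{"dx":0,"dy":0,"dz":0.65,"ax":0,"ay":0,"az":0,"gripper":0.2}])

```text
time: 7.8
eef_pos: [0.5387, -0.1381, 0.2466]
tcp_rot: [0.61, 0.792, 0.001, 0.005]
contact_force: [0.7, -0.3, 0.6]
opening: 0.6
finger_force: 0.0
```

```bash
python3 - <<'E'
from h import *
S=snap('scene');s=get_state();d=np.load('stand.npz')
print(s['eef_pos'],s['contact_force'],s['finger_force'],'stand',d['R'].T@(s['eef_pos'][:2]-d['t']))
cv2.imwrite('pics/s4.png',cv2.resize(S['frame'][190:290,220:320],None,fx=6,fy=6,interpolation=cv2.INTER_CUBIC))
E
```

```text
[ 0.53756257 -0.13758269  0.24384566] [ 0.31646053 -0.37209107  0.45448078] 0.0 stand [-0.15815125  0.06617564]
```

View pics/s4.png

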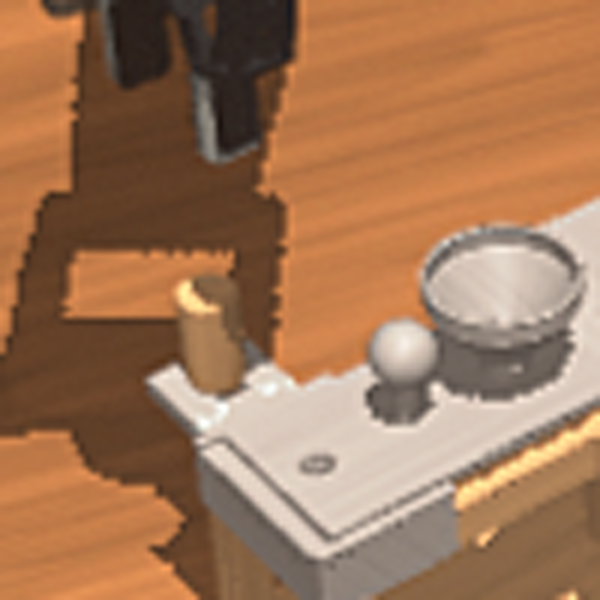

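The lock pin hangs upright in the notch at crop (210,340). Next I close the fingers, go behind the knob and descend.

Emit:
jog_arm(increments=[{"dx":0.25,"dy":0.07,"dz":0,"ax":0,"ay":0,"az":0,"gripper":-1},{"dx":0.54,"dy":0.15,"dz":0,"ax":0,"ay":0,"az":0,"gripper":-1},{"dx":0.54,"dy":0.15,"dz":0,"ax":0,"ay":0,"az":0,"gripper":-1},{"dx":0.54,"dy":0.15,"dz":-0.1,"ax":0,"ay":0,"az":0,"gripper":-1},{"dx":0.54,"dy":0.15,"dz":-0.25,"ax":0,"ay":0,"az":0,"gripper":-1},{"dx":0.54,"dy":0.15,"dz":-0.4,"ax":0,"ay":0,"az":0,"gripper":-1},{"dx":0.54,"dy":0.15,"dz":-0.55,"ax":0,"ay":0,"az":0,"gripper":-1},{"dx":0.54,"dy":0.15,"dz":-0.65,"ax":0,"ay":0,"az":0,"gripper":-1},{"dx":0.54,"dy":0.15,"dz":-0.65,"ax":0,"ay":0,"az":0,"gripper":-1},{"dx":0.54,"dy":0.15,"dz":-0.65,"ax":0,"ay":0,"az":0,"gripper":-1}])

```text
time: 8.85
eef_pos: [0.6003, -0.119, 0.1622]
tcp_rot: [0.61, 0.792, -0.0, -0.0]
contact_force: [0.0, -0.8, 1.4]
opening: 0.001
finger_force: 0.0
```

Emit:
jog_arm(increments=[{"dx":-0.01,"dy":0.04,"dz":0,"ax":0,"ay":0,"az":0,"gripper":-1},{"dx":-0.02,"dy":0.08,"dz":0,"ax":0,"ay":0,"az":0,"gripper":-1},{"dx":-0.03,"dy":0.12,"dz":0,"ax":0,"ay":0,"az":0,"gripper":-1},{"dx":-0.04,"dy":0.16,"dz":0,"ax":0,"ay":0,"az":0,"gripper":-1},{"dx":-0.05,"dy":0.195,"dz":0,"ax":0,"ay":0,"az":0,"gripper":-1},{"dx":-0.06,"dy":0.23,"dz":0,"ax":0,"ay":0,"az":0,"gripper":-1},{"dx":-0.07,"dy":0.27,"dz":0,"ax":0,"ay":0,"az":0,"gripper":-1},{"dx":-0.08,"dy":0.31,"dz":0,"ax":0,"ay":0,"az":0,"gripper":-1}])

```text
time: 9.65
eef_pos: [0.5915, -0.0817, 0.163]
tcp_rot: [0.61, 0.792, 0.0, 0.001]
contact_force: [0.7, -2.2, 3.3]
opening: 0.002
finger_force: 1.9
```

Emit:
jog_arm(increments=[{"dx":-0.008,"dy":0.032,"dz":0,"ax":0,"ay":0,"az":0,"gripper":-1},{"dx":-0.016,"dy":0.064,"dz":0,"ax":0,"ay":0,"az":0,"gripper":-1},{"dx":-0.024,"dy":0.096,"dz":0,"ax":0,"ay":0,"az":0,"gripper":-1},{"dx":-0.032,"dy":0.128,"dz":0,"ax":0,"ay":0,"az":0,"gripper":-1},{"dx":-0.04,"dy":0.16,"dz":0,"ax":0,"ay":0,"az":0,"gripper":-1},{"dx":-0.046,"dy":0.18,"dz":0,"ax":0,"ay":0,"az":0,"gripper":-1},{"dx":-0.046,"dy":0.18,"dz":0,"ax":0,"ay":0,"az":0,"gripper":-1}])

```text
time: 10.35
eef_pos: [0.5858, -0.0597, 0.1627]
tcp_rot: [0.61, 0.792, 0.0, 0.0]
contact_force: [0.6, -3.1, 4.7]
opening: -0.002
finger_force: 2.2
```

```bash
python3 - <<'E'
from h import *
S=snap('scene');s=get_state();d=np.load('stand.npz')
print(s['eef_pos'],s['contact_force'],'stand',d['R'].T@(s['eef_pos'][:2]-d['t']))
cv2.imwrite('pics/s5.png',cv2.resize(S['frame'][170:310,230:400],None,fx=4,fy=4,interpolation=cv2.INTER_CUBIC))
E
```

```text
[ 0.58577196 -0.05981046  0.16261533] [ 1.70341445 -2.63424866  3.38179388] stand [-9.49282407e-02  2.79673480e-05]
```

View pics/s5.png

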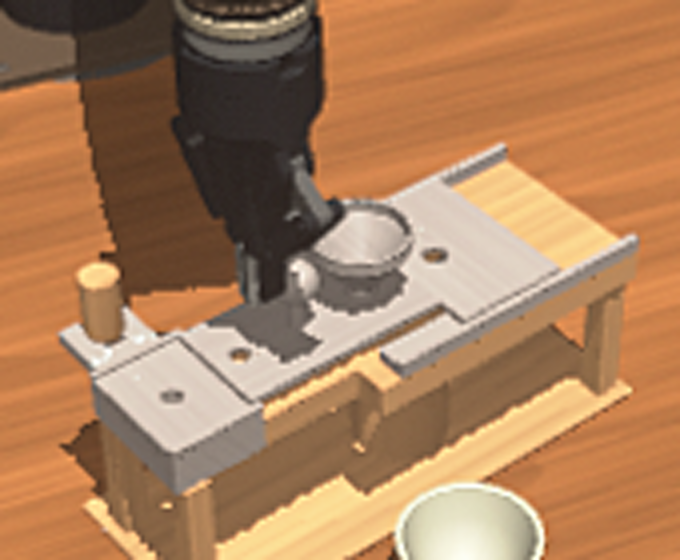

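Lock pin still hangs well at crop (100,305), and the plate has slid about 46 mm straight. I continue slower.

Emit:
jog_arm(increments=[{"dx":-0.004,"dy":0.016,"dz":0,"ax":0,"ay":0,"az":0,"gripper":-1},{"dx":-0.008,"dy":0.032,"dz":0,"ax":0,"ay":0,"az":0,"gripper":-1},{"dx":-0.012,"dy":0.048,"dz":0,"ax":0,"ay":0,"az":0,"gripper":-1},{"dx":-0.016,"dy":0.064,"dz":0,"ax":0,"ay":0,"az":0,"gripper":-1},{"dx":-0.02,"dy":0.08,"dz":0,"ax":0,"ay":0,"az":0,"gripper":-1},{"dx":-0.024,"dy":0.096,"dz":0,"ax":0,"ay":0,"az":0,"gripper":-1},{"dx":-0.028,"dy":0.112,"dz":0,"ax":0,"ay":0,"az":0,"gripper":-1},{"dx":-0.032,"dy":0.128,"dz":0,"ax":0,"ay":0,"az":0,"gripper":-1},{"dx":-0.036,"dy":0.144,"dz":0,"ax":0,"ay":0,"az":0,"gripper":-1},{"dx":-0.04,"dy":0.16,"dz":0,"ax":0,"ay":0,"az":0,"gripper":-1}])

```text
time: 11.4
eef_pos: [0.5806, -0.0406, 0.1622]
tcp_rot: [0.61, 0.792, -0.0, -0.0]
contact_force: [-0.0, -0.8, 0.1]
opening: -0.002
finger_force: 0.8
```

Emit:
jog_arm(increments=[{"dx":-0.003,"dy":0.012,"dz":0,"ax":0,"ay":0,"az":0,"gripper":-1},{"dx":-0.006,"dy":0.024,"dz":0,"ax":0,"ay":0,"az":0,"gripper":-1},{"dx":-0.009,"dy":0.036,"dz":0,"ax":0,"ay":0,"az":0,"gripper":-1},{"dx":-0.012,"dy":0.048,"dz":0,"ax":0,"ay":0,"az":0,"gripper":-1},{"dx":-0.015,"dy":0.06,"dz":0,"ax":0,"ay":0,"az":0,"gripper":-1},{"dx":-0.018,"dy":0.072,"dz":0,"ax":0,"ay":0,"az":0,"gripper":-1},{"dx":-0.021,"dy":0.084,"dz":0,"ax":0,"ay":0,"az":0,"gripper":-1},{"dx":-0.024,"dy":0.096,"dz":0,"ax":0,"ay":0,"az":0,"gripper":-1}])

```text
time: 12.2
eef_pos: [0.578, -0.0293, 0.1625]
tcp_rot: [0.61, 0.792, -0.0, 0.0]
contact_force: [0.5, -2.3, 0.2]
opening: 0.001
finger_force: 1.0
```

```bash
cat > q.py <<'E'
from h import *
S=snap('scene');s=get_state();d=np.load('stand.npz');R,t=d['R'],d['t'];W=cloud(S)
print(s['eef_pos'],s['contact_force'],'tcp stand',R.T@(s['eef_pos'][:2]-t))
P=W.reshape(-1,3);P=P[~np.isnan(P[:,0])];P=np.c_[(P[:,:2]-t)@R,P[:,2]]
# plate front bar surface and height
for x0 in np.arange(-.07,.13,.02):
    m=(P[:,0]>x0)&(P[:,0]<x0+.02)&(abs(P[:,1])<.05)&(abs(P[:,1])>.02)&(P[:,2]>.105)&(P[:,2]<.14)
    if m.sum()>5: print(round(x0,2),m.sum(),np.median(P[m,2]).round(4))
m=(P[:,2]>.155)&(abs(P[:,1])<.035)&(P[:,0]>-.05)&(P[:,0]<.06);F=P[m]
if len(F): print('funnel',F.min(0).round(3),F.max(0).round(3))
E
python3 q.py
```

```text
[ 0.57790612 -0.02903725  0.16248056] [ 0.66077855 -2.0402977   0.06922068] tcp stand [-6.31657845e-02 -6.23714297e-05]
-0.07 145 0.1167
-0.05 119 0.1193
-0.03 77 0.1202
-0.01 90 0.1206
0.01 65 0.1213
0.03 92 0.1224
0.05 83 0.1241
0.07 127 0.1247
0.09 122 0.1256
0.11 62 0.1126
funnel [-0.05  -0.035  0.155] [0.031 0.035 0.48 ]
```

The plate is tilted with its front riding on the pin, as expected. About 9 mm remain, taken at 1 mm per row.

Emit:
jog_arm(increments=[{"dx":-0.002,"dy":0.008,"dz":0,"ax":0,"ay":0,"az":0,"gripper":-1},{"dx":-0.004,"dy":0.016,"dz":0,"ax":0,"ay":0,"az":0,"gripper":-1},{"dx":-0.006,"dy":0.024,"dz":0,"ax":0,"ay":0,"az":0,"gripper":-1},{"dx":-0.008,"dy":0.032,"dz":0,"ax":0,"ay":0,"az":0,"gripper":-1},{"dx":-0.01,"dy":0.04,"dz":0,"ax":0,"ay":0,"az":0,"gripper":-1},{"dx":-0.012,"dy":0.048,"dz":0,"ax":0,"ay":0,"az":0,"gripper":-1}])

```text
time: 12.85
eef_pos: [0.5765, -0.0236, 0.1625]
tcp_rot: [0.61, 0.792, 0.0, 0.0]
contact_force: [0.4, -2.5, -0.1]
opening: -0.0
finger_force: 1.1
```

Emit:
jog_arm(increments=[{"dx":-0.002,"dy":0.008,"dz":0,"ax":0,"ay":0,"az":0,"gripper":-1},{"dx":-0.004,"dy":0.016,"dz":0,"ax":0,"ay":0,"az":0,"gripper":-1}])

```text
time: 13.05
eef_pos: [0.5757, -0.0211, 0.1622]
tcp_rot: [0.61, 0.792, 0.0, -0.001]
contact_force: [0.3, -0.2, -0.2]
opening: -0.0
finger_force: 0.0
```

```bash
python3 q.py
```

```text
[ 0.57552835 -0.02080618  0.16202413] [ 0.40381035  0.30119626 -0.37357147] tcp stand [-0.05460154  0.0001786 ]
-0.07 142 0.1162
-0.05 149 0.1179
-0.03 77 0.1193
-0.01 88 0.1191
0.01 67 0.1181
0.03 96 0.119
0.05 71 0.1202
0.07 100 0.1207
0.09 127 0.1208
0.11 67 0.1204
funnel [-0.05  -0.035  0.155] [0.042 0.035 0.479]
```

The plate's front fell to about 0.120 and the push force vanished, so it has dropped. I back off and rise clear, then check.

Emit:
jog_arm(increments=[{"dx":0.02,"dy":-0.08,"dz":0,"ax":0,"ay":0,"az":0,"gripper":-1},{"dx":0.02,"dy":-0.08,"dz":0.1,"ax":0,"ay":0,"az":0,"gripper":-1},{"dx":0.02,"dy":-0.08,"dz":0.4,"ax":0,"ay":0,"az":0,"gripper":-1},{"dx":0.02,"dy":-0.08,"dz":0.7,"ax":0,"ay":0,"az":0,"gripper":-1},{"dx":0.02,"dy":-0.08,"dz":1,"ax":0,"ay":0,"az":0,"gripper":-1}])

```text
time: 13.6
eef_pos: [0.5783, -0.0313, 0.2845]
tcp_rot: [0.61, 0.792, 0.0, -0.0]
contact_force: [0.3, -0.3, -0.4]
opening: 0.001
finger_force: 0.0
```

Emit:
jog_arm(increments=[{"dx":-0.4,"dy":0,"dz":0,"ax":0,"ay":0,"az":0,"gripper":-1},{"dx":-0.8,"dy":0,"dz":0,"ax":0,"ay":0,"az":0,"gripper":-1},{"dx":-1,"dy":0,"dz":0,"ax":0,"ay":0,"az":0,"gripper":-1},{"dx":-1,"dy":0,"dz":0,"ax":0,"ay":0,"az":0,"gripper":-1},{"dx":-1,"dy":0,"dz":0,"ax":0,"ay":0,"az":0,"gripper":-1}])

```text
time: 14.1
eef_pos: [0.4587, -0.0314, 0.2836]
tcp_rot: [0.61, 0.792, 0.001, 0.001]
contact_force: [0.4, 0.1, 0.0]
opening: -0.0
finger_force: 0.0
```

```bash
cat >> q.py <<'E'
b=[]
m=(((abs(P[:,1])<.05)&(P[:,0]>.05)&(P[:,0]<.11))|((abs(P[:,1])<.03)&(P[:,0]>-.08)&(P[:,0]<-.05)))&(abs(P[:,2]-.12)<.01)
A=np.c_[P[m,:2],np.ones(m.sum())];print('plane',np.linalg.lstsq(A,P[m,2],rcond=None)[0].round(4))
cv2.imwrite('pics/s6.png',cv2.resize(S['frame'][180:310,235:400],None,fx=4.5,fy=4.5,interpolation=cv2.INTER_CUBIC))
E
python3 q.py
```

```text
[ 0.45909663 -0.03144745  0.28335523] [-0.02072168  0.05129609 -0.05574614] tcp stand [-0.03574939  0.11556567]
-0.07 141 0.1154
-0.05 166 0.1173
-0.03 110 0.1184
-0.01 89 0.1183
0.01 64 0.1167
0.03 83 0.1165
0.05 66 0.1174
0.07 102 0.1174
0.09 123 0.1172
0.11 92 0.1143
funnel [-0.043 -0.033  0.155] [0.044 0.03  0.166]
plane [-0.0002 -0.0004  0.1173]
```

View pics/s6.png

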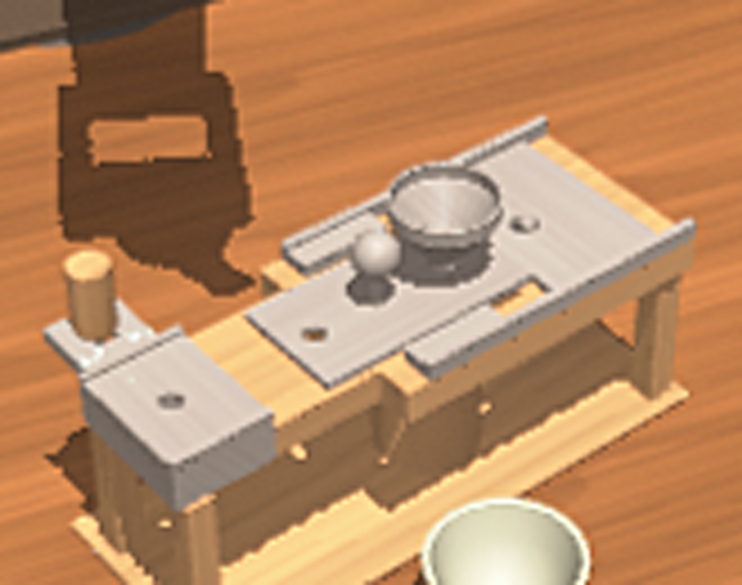

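The plate lies flat (slope about 0) with the pin showing in its hole at crop (523,222), and the lock pin hangs upright at (92,295). Handing in.

```bash
python3 -c "
from h import *
print(job.sign_off())"
```

```text
the job is handed in; nothing more can be done
None
```

The job is handed in at about 14 s of the 46 s allowed: the lock pin hangs upright in the side notch, and the funnel plate lies flat on the seat with its hole over the locating pin; sign-off returned no verdict.

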